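# Lock the cash box away behind the child-safety latch

## Robot

A 6-joint arm with a two-finger parallel gripper is mounted at the origin on the work surface. World frame = base frame: x ahead of the robot, y to its left, z up, the work surface at z = 0. Lengths are in m, angles in rad, forces in N, time in s.
With the tool pointing down it reaches from about 0.25 to 0.725 m from the base axis. Payload 4 kg.
Tool frame: the origin (TCP) lies on the centre line of the jaws, within the pads' length; the fingertips stand 22 mm ahead of it and the grasp point (between the pads) lies 3 mm ahead of it; z points along the fingers, y is the line along which they close (so a half turn about z gives the same grasp; the last joint's range is limited). The gripper opens to 85 mm and grips with 20 to 120 N. Pads are 22 mm wide; open, the fingers measure 114 mm over their backs; the gripper's body (76 mm by 85 mm) begins 54 mm behind the grasp point. The pads swing forward as they close: fully open they stand 13 mm farther back than shut.
Start: joints at [1.17, 0.241, 0.005, 1.335, 0, 1.571], TCP at [0.195, 0.46, 0.253] pointing down, gripper open.
Joint ranges: [-2.72, 2.72], [-1.05, 1.87], [-1.09, 1.28], [-1.99, 2.15], [-1.42, 1.44], [-3.14, 3.14]. Speed limits (rad/s): [2.79, 2.79, 3.14, 3.14, 3.14, 3.14].

## Interface

Orientations are given as a unit quaternion [x, y, z, w].
In Python, from workcell import bot gives the robot as it stands.
- The arm moves only by the shell command python3 -m inch 'ROWS'. ROWS is JSON, one flat list of numbers, 7 for each row, row after row: the shift along the world's x, y, z in mm, then the turn, a rotation vector about the world's x, y, z in rad, then the opening in per cent of the stroke, from 0 (shut) to 100 (fully open). A call has 1 to 8 rows; each row is the pose to reach, as a shift and turn from the pose commanded when the call began; what a row does not reach only later rows make up. A row lasts 1/12 s, in which the tool goes at most 41.7 mm and 7.16 degrees, less where a joint would pass 70% of its speed; a pose out of reach is approached as far as the arm can. A call with a gripper value outside its range is refused whole. The fingers move at their own pace and stop on an object; the grip force is fixed at half the most. Time passes only in rows, so rows that repeat a pose let the fingers close. It gives the time, the measured TCP pose, the force, the opening and the grip force at its end, in the units of the state.
- bot.get_obs(): the state, without advancing time (a new reading comes with each control period).
- bot.camera(name): name is "scene" or "top" or "wrist"; returns the picture (384x512x3 uint8, blue, green, red); there is no depth.
- bot.camera_info(name): a dict with "intrinsics" (3x3 intrinsics, pixels), "camera_from_world" (4x4, takes a point from world to camera coordinates); the wrist camera has in their place "hand_eye" (4x4, takes a point from camera to tool coordinates, whose origin is the TCP and whose axes are the flange's). Camera axes: x right, y down, z forward; pixel columns grow to the right and rows downward; lengths in m; the calibration is good to about 2 mm. A picture is of the moment at which its call begins: read the wrist's pose just before it. camera_info takes no time and is no camera call.
- bot.job_done(): hands the job in; it is judged then, once.
Trained networks look in the newest picture that a camera, given by its name, has taken for a name from the list of things; names that differ only in an ending like _2 or _b are one class to them, and where a whole thing is asked for, a point or a joint stands for the part that bears it (a point fixed in the world has none). Each returns a list of dicts, best first, with "confidence" (0 to 1); they miss things now and then, are a little off and sometimes report something else, mostly with a low value. They report only what shows in the picture. A call takes as long as a camera call.
- bot.silhouettes(camera, target): "mask" (384x512 bool, what is visible of it) and "uv" ([column, row] in pixels, amid what is visible of it).
- bot.spot_point(camera, target): "uv" ([column, row] in pixels: a listed point, or the origin of a listed thing).
The state is a dict: "clock": time; "joint_pos": joint angles; "joint_vel": joint speeds; "tau": joint torques, N m; "eef_pos": TCP position; "tool_rot": TCP orientation; "ft_force": force on the tool from outside, world axes, zero at the start; "ft_torque": the same for the moment, N m; "grip_width": finger opening in m; "grasp_force": force on a finger pad.
Only numpy, scipy, OpenCV 4.12 (cv2) and the standard library are available. Lean on these libraries where they do the work, as an engineer would, in place of code of your own. Each camera call takes 0.05 s, during which the arm holds its last target. There are 200 camera calls.

## Task

The door of the low cupboard on the desk is held shut by a child-safety latch: reach down through the gap behind the top of the door, press the white sprung hook down and, keeping it down, draw the door free, then swing it wide open. Put the dark steel cash box lying on the desk right inside the cupboard, the right way up, and shut the door until the hook springs up and catches again. Leave the other things on the desk and on the cupboard where they are.

Things in the scene. Friction and masses are not known exactly. Their poses are not given: they have to be found in the camera images.
- cupboard: Low fixed wooden cupboard, white fronts; 200 mm deep, 480 wide, 110 high. Origin: at desk level, middle of the doorway, in the plane of the shut door's inner face; x points into the cupboard, y to the left seen from the robot, z up. Doorway 190 mm wide (y -95 to +95 mm) between 12 mm walls; no floor or sill: things slide in along the desk top. Right of it (y -101 to -361 mm) a closed front.
- door (a joint): Door angle, rad: 0 shut, 1.57 straight out towards the robot, stop at 1.9. Upright hinge on its left (+y) side; it opens towards the robot, clockwise seen from above, and stays where it is left (friction 0.06 N m). Panel 196 mm wide, 14 thick, 4 to 106 mm above the desk, 0.35 kg. A few mm of play when latched. A knob 16 mm across stands 12 mm out of its outer face, 52 mm up, 165 mm from the hinge.
- hook (a joint): How far the hook is pressed down, m: 0 up, 0.018 its stop. Spring: 2 N to start, 5 N at the stop. It slides straight up and down on the door's inner face and travels with the door. It must be at least 10 mm down to pass under the rail, and stay down until the door's free edge has come about 40 mm out. Pushing the door shut (about 5 N) makes its ramped barb dip under the rail and spring up.
- hook_pad (a point): Where to press: flat top of the hook, a white bar 30 mm wide running 62 mm inwards from the door, then a 12 mm high barb with a ramp to 76 mm. This point: 21 mm in from the door's inner face, 155 mm from the hinge axis along the door, 86 mm above the desk when up. Moves with hook and door. Axes of the door: x the way its inner face looks, y along the door to the hinge.
- door_hinge (a point): On the door's hinge axis, at the door's top (106 mm up): cupboard x -14, y +100 mm. The axis lies in the plane of the door's outer face; the inner face is 14 mm behind it.
- door_edge (a point): Middle of the door's thickness at the top corner of its free edge, 198 mm from the hinge axis, 106 mm above the desk.
- cashbox_center (a point): Centre of the cash box, half-way up: plain dark steel box 150 mm long (its x), 56 mm wide (its y), 66 mm high, 0.35 to 0.7 kg, flat on the desk to the right of the door's sweep. It can be gripped across its width or pushed.
- camera_a: Black camera, 120 x 80 x 82 mm, on the desk beyond the cash box; origin under its middle. To be left alone.
- camera_b: The same kind of camera standing on the cupboard's top, to the right of the doorway; origin under its middle. To be left alone.
- mug: White mug, 80 mm across, 90 mm high, on the desk left of the door's sweep; origin under its middle. To be left alone.
- plant: Small plant in a white pot, 80 mm across, 150 mm high, on the desk just left of the cupboard; origin under its middle. To be left alone.
- pencup: Steel pen cup, 72 mm across, 100 mm high (pens to 150 mm), left of the cupboard; origin under its middle. To be left alone.
- cashbox: The same cash box, origin at the centre of its underside, lying flat, axes as above.
- gap (a point): Middle of the gap behind the door's top, at the height of the cupboard's top (110 mm), 21 mm behind the door's inner face; axes as the cupboard's. The cupboard's top is set back over the doorway, so the gap is 42 mm wide (cupboard x 0 to 42 mm), 190 mm long, open from above. The closed front on the right has its face at x = -14 mm and is covered on top. A camera stands on the top, to the right.
- keeper (a point): Middle of the lower edge of the keeper rail that hangs under the front edge of the cupboard's top, across the doorway: cupboard x 42 to 50 mm, 88 to 102 mm above the desk. The hook's barb catches behind it. Inside, the space is 188 mm deep and 88 mm high under the rail.

How it is judged:
On the way, in this order (a step that is already met when the one before it is completed fails the run):
1. the hook is pressed down at least 9 mm while the door is still shut (value of joint hook above 0.009 m and value of joint door below 0.06 rad), for 0.05 s.
2. the door is swung wide open (more than 1.1 rad) (value of joint door above 1.1 rad), for 0.1 s.
3. the door is shut again on the cash box and the hook has caught (x of cashbox_center in the frame of cupboard between 0.068 and 0.125 m and y of cashbox_center in the frame of cupboard between -0.09 and 0.09 m and z of cashbox_center in the frame of cupboard below 0.045 m and value of joint door below 0.04 rad and value of joint hook below 0.003 m), for 0.2 s.
At the end, for the whole second after the job is handed in: The cash box lies at rest inside the cupboard, upright within 0.15 rad, its centre 68 to 125 mm behind the plane of the door's inner face and within 90 mm of the middle of the doorway; the door is shut (below 0.04 rad) and the hook is up (pressed less than 3 mm), caught behind the rail (all of step 3 and angle between cashbox_center's own z axis and vertical below 0.15 rad and linear speed of cashbox below 0.02 m/s); the robot touches nothing.
It fails at once if another thing on the desk or cupboard is moved by more than 40 mm (distance of any of camera_a, camera_b, mug, plant, pencup from where it was at the start of the episode above 0.04 m).
It fails at once if the cash box is tipped over (more than 0.8 rad) (angle between cashbox_center's own z axis and vertical above 0.8 rad).
It also fails if it takes over 72 s, if anything falls off the work surface, if the arm or the gripper's body presses on something with over 40 N, if the wrist force passes 120 N, or if a joint passes its speed limit or range.

## Working session

There is one attempt and no reset: what is moved stays moved. The work goes in short steps, Python scripts to look and compute and a shell command to move; the robot and the scene stay as the last step left them, time stands still between calls to the robot, and variables do not carry over. Pictures are saved under pics/ and viewed, at most 10 in all, crops included, and the job is handed in when it is done.

```bash
ls; mkdir -p pics; cat > h.py <<'E'
import numpy as np, cv2, json
from workcell import bot
def ray(cam,uv):
    i=bot.camera_info(cam); K=np.array(i['intrinsics']); d=np.linalg.inv(K)@[uv[0],uv[1],1]
    T=np.linalg.inv(np.array(i['camera_from_world'])); return T[:3,3],T[:3,:3]@d
def onz(cam,uv,z):
    o,d=ray(cam,uv); return o+d*(z-o[2])/d[2]
E
python3 - <<'E'
from h import *
o=bot.get_obs(); print({k:np.round(v,3) for k,v in o.items()})
for c in('scene','top'):
    im=bot.camera(c); cv2.imwrite(f'pics/{c}0.png',im)
    for t,z in(('cupboard',0),('hook_pad',.086),('door_hinge',.106),('door_edge',.106),('cashbox_center',.033),('gap',.11),('keeper',.088),('mug',0),('plant',0),('pencup',0),('camera_a',0),('camera_b',.11)):
        for r in bot.spot_point(c,t)[:2]: print(c,t,round(r['confidence'],2),np.round(r['uv'],1),np.round(onz(c,r['uv'],z),3))
E
```

```text
pics
{'clock': np.float64(0.0), 'joint_pos': array([1.17 , 0.241, 0.004, 1.335, 0.   , 1.571]), 'joint_vel': array([ 0.001, -0.   ,  0.001, -0.   , -0.001,  0.   ]), 'tau': array([-0.0000e+00, -3.7232e+01,  2.5241e+01,  1.7000e-02, -0.0000e+00,
        0.0000e+00]), 'eef_pos': array([0.195, 0.46 , 0.252]), 'tool_rot': array([ 0.199,  0.98 , -0.001, -0.   ]), 'ft_force': array([-0.009,  0.92 , -0.213]), 'ft_torque': array([ 0.018, -0.011, -0.009]), 'grasp_force': np.float64(0.0), 'grip_width': np.float64(0.086)}
scene cupboard 0.81 [243.1 189.4] [ 0.568 -0.003  0.   ]
scene cupboard 0.17 [163.4 169.9] [ 0.657 -0.318  0.   ]
scene hook_pad 0.48 [224.2 176.1] [ 0.605 -0.06   0.086]
scene door_hinge 0.63 [268.3 181.6] [0.553 0.094 0.106]
scene door_edge 0.96 [215.9 162.5] [ 0.582 -0.111  0.106]
scene door_edge 0.63 [278.9 230. ] [0.702 0.221 0.106]
scene cashbox_center 0.89 [210.4 142.9] [ 0.465 -0.225  0.033]
scene gap 0.57 [237.4 176.3] [ 0.595 -0.009  0.11 ]
scene keeper 0.95 [234.7 184.3] [ 0.616 -0.007  0.088]
scene mug 0.84 [356.3 211. ] [0.427 0.401 0.   ]
scene mug 0.56 [238.5 18
[... 577 characters left out ...]
0.106]
top door_edge 0.78 [304.1 203.9] [ 0.571 -0.115  0.106]
top cashbox_center 0.91 [328.2 239.6] [ 0.468 -0.213  0.033]
top cashbox_center 0.19 [243.6 201.3] [0.577 0.089 0.033]
top gap 0.64 [271.4 193.3] [ 0.597 -0.004  0.11 ]
top keeper 0.93 [276.5 187.5] [ 0.623 -0.021  0.088]
top mug 0.62 [323.1 239.9] [ 0.469 -0.201  0.   ]
top mug 0.59 [148.1 238.2] [0.423 0.414 0.   ]
top plant 0.57 [214.8 180.1] [0.653 0.202 0.   ]
top pencup 0.72 [158.7 212.9] [0.516 0.389 0.   ]
top camera_a 0.79 [346.1 167.5] [ 0.741 -0.273  0.   ]
top camera_a 0.76 [394.5 234.7] [ 0.509 -0.451  0.   ]
top camera_b 0.79 [346.1 167.5] [ 0.707 -0.249  0.11 ]
top camera_b 0.76 [394.5 234.7] [ 0.493 -0.414  0.11 ]
```

```bash
python3 -c "
import cv2
a=cv2.imread('pics/scene0.png')[100:290,120:400];b=cv2.imread('pics/top0.png')[130:290,130:430]
cv2.imwrite('pics/c1.png',cv2.resize(a,None,fx=2.8,fy=2.8,interpolation=2));cv2.imwrite('pics/c2.png',cv2.resize(b,None,fx=2.6,fy=2.6,interpolation=2))"
```

```text
(no output)
```

View pics/c1.png

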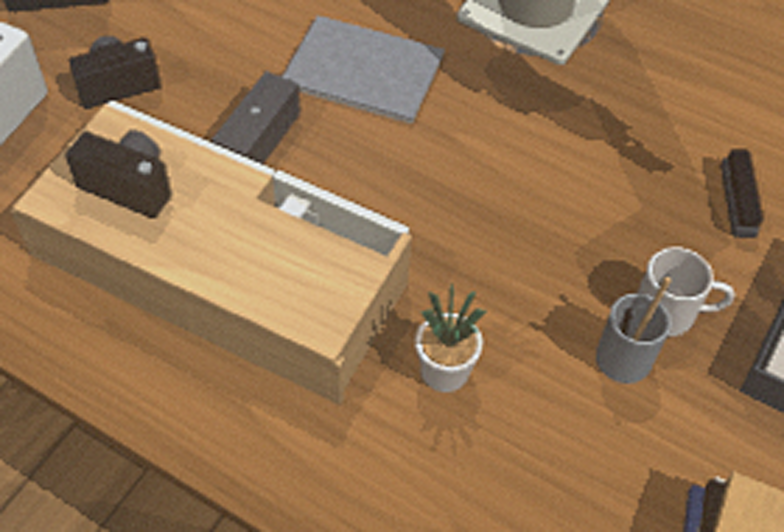

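View pics/c2.png

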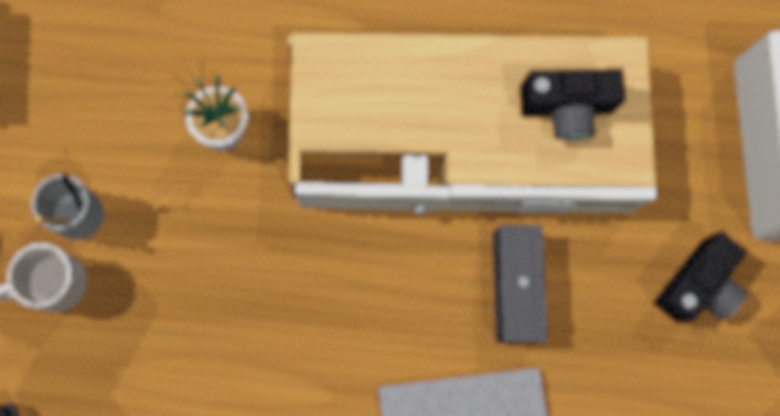

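The views show the cupboard nearly square to the robot. The gap and white hook are at crop2 (415,168), the cash box at (521,285) lies along x, and the mug, pen cup and plant are well to the left. Next I get the yaw from the top edges and move above the gap for a wrist view.

```bash
python3 - <<'E'
from h import *
f=lambda u,v,z=.11:onz('top',(130+u/2.6,130+v/2.6),z)
P=[f(291,34),f(648,39),f(297,196,.106),f(655,199),f(302,152),f(445,154)]
for p in P: print(np.round(p,4))
for a,b in((0,1),(2,3),(4,5)): d=P[a]-P[b]; print('yaw',np.arctan2(-d[0],d[1]))
m=bot.silhouettes('top','cashbox')[0]; r=cv2.minAreaRect(np.argwhere(m['mask'])[:,::-1].astype(np.float32)); print(m['confidence'],r)
bp=cv2.boxPoints(r); 
for q in bp: print(np.round(onz('top',q,.066),4))
E
python3 -m inch '[40,-40,0,0,0,0.12,0, 80,-80,0,0,0,0.24,0, 120,-120,0,0,0,0.36,0, 160,-160,0,0,0,0.4,0, 200,-200,0,0,0,0.4,0, 235,-240,0,0,0,0.4,0, 260,-270,0,0,0,0.4,0, 285,-300,0,0,0,0.4,0]'
```

```text
[0.7642 0.1096 0.11  ]
[ 0.7969 -0.3597  0.11  ]
[0.5492 0.0822 0.106 ]
[ 0.5829 -0.3717  0.11  ]
[0.6062 0.0808 0.11  ]
[ 0.6191 -0.1023  0.11  ]
yaw 0.06953120961556865
yaw 0.0741267639383306
yaw 0.06994291055852372
0.68 ((329.5, 238.0), (46.0, 21.0), 90.0)
[ 0.5449 -0.1724  0.066 ]
[ 0.5509 -0.2436  0.066 ]
[ 0.3967 -0.2493  0.066 ]
[ 0.3908 -0.1799  0.066 ]
clock: 2.02
eef_pos: [0.4184, 0.2293, 0.2535]
tool_rot: [0.0, 1.0, 0.0, 0.0]
ft_force: [1.1, 0.6, -0.2]
grip_width: 0.0003
grasp_force: 0.0
```

```bash
python3 -m inch '[15,-38,0,0,0,0.07,0, 30,-76,0,0,0,0.07,0, 45,-114,0,0,0,0.07,0, 60,-152,0,0,0,0.07,0, 75,-190,0,0,0,0.07,0, 95,-230,0,0,0,0.07,0, 110,-265,0,0,0,0.07,0, 120,-285,0,0,0,0.07,0]'
cat >> h.py <<'E'
from scipy.spatial.transform import Rotation as R
def wz(uv,z,o=None):
    o=o or bot.get_obs(); i=bot.camera_info('wrist'); H=np.array(i['hand_eye']); K=np.array(i['intrinsics'])
    Q=R.from_quat(o['tool_rot']).as_matrix(); c=np.array(o['eef_pos'])+Q@H[:3,3]; d=Q@H[:3,:3]@np.linalg.inv(K)@[uv[0],uv[1],1]
    return c+d*(z-c[2])/d[2]
C=np.array([.572,-.007]);Y=.07
def cup(p):
    d=np.array(p)[:2]-C; return np.round(np.array([np.cos(Y)*d[0]+np.sin(Y)*d[1],-np.sin(Y)*d[0]+np.cos(Y)*d[1]]),4)
E
python3 - <<'E'
from h import *
bot.get_obs(); o=bot.get_obs(); im=bot.camera('wrist'); cv2.imwrite('pics/w1.png',im); print(o['eef_pos'])
for t,z in(('cupboard',0),('hook_pad',.086),('door_hinge',.106),('door_edge',.106),('cashbox_center',.033),('gap',.11),('keeper',.088)):
    for r in bot.spot_point('wrist',t)[:2]: p=wz(r['uv'],z,o); print(t,round(r['confidence'],2),np.round(r['uv']),np.round(p,3),cup(p))
E
```

```text
clock: 2.68
eef_pos: [0.5384, -0.0582, 0.2532]
tool_rot: [-0.033, 0.999, -0.001, 0.0]
ft_force: [0.6, 0.7, -0.5]
grip_width: -0.0003
grasp_force: 0.0
[ 0.53839316 -0.05816832  0.2532168 ]
cupboard 0.97 [287. 194.] [ 0.581 -0.011  0.   ] [ 0.0083 -0.0047]
hook_pad 0.87 [242. 237.] [ 0.601 -0.065  0.086] [ 0.0251 -0.0599]
door_hinge 0.9 [411. 211.] [0.555 0.09  0.106] [-0.0104  0.0978]
door_edge 0.59 [195. 219.] [ 0.576 -0.109  0.106] [-0.0033 -0.1023]
door_edge 0.54 [121.  89.] [ 0.465 -0.171  0.106] [-0.1183 -0.1557]
cashbox_center 0.96 [106.  93.] [ 0.472 -0.215  0.033] [-0.114  -0.2006]
gap 0.6 [298. 248.] [ 0.598 -0.011  0.11 ] [ 0.0255 -0.0058]
keeper 0.93 [296. 261.] [ 0.624 -0.007  0.088] [ 0.0524 -0.0033]
```

View pics/w1.png

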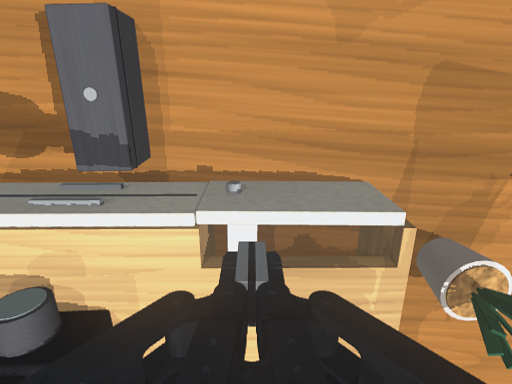

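The wrist view shows the white hook bar at about (242,237), inside the gap (columns 203–397, rows 224–268), level with the picture. The networks agree to within a few mm, so I shift the origin to (0.576, -0.0105). Now going down into the gap.

```bash
sed -i 's/^C=.*/C=np.array([.576,-.0105]);Y=.07/' h.py; python3 -m inch '[38,-4,0,0,0,0,0, 62,-6,-20,0,0,0,0, 62,-6,-60,0,0,0,0, 62,-6,-100,0,0,0,0, 62,-6,-130,0,0,0,0, 62,-6,-140,0,0,0,0, 62,-6,-140,0,0,0,0]'
```

```text
clock: 3.67
eef_pos: [0.5967, -0.0586, 0.1103]
tool_rot: [-0.036, 0.999, 0.001, -0.003]
ft_force: [-1.0, 0.1, 0.4]
grip_width: -0.0002
grasp_force: 0.0
```

```bash
python3 -m inch '[2,-5,0,0,0,0,0, 2,-5,-8,0,0,0,0, 2,-5,-16,0,0,0,0, 2,-5,-17,0,0,0,0, 2,-5,-17,0,0,0,0]'
```

```text
clock: 4.08
eef_pos: [0.6022, -0.0658, 0.0974]
tool_rot: [-0.034, 0.999, -0.001, 0.001]
ft_force: [2.0, -2.3, 3.5]
grip_width: 0.0001
grasp_force: 1.7
```

```bash
python3 -m inch '[0,0,-4,0,0,0,0, 0,0,-4,0,0,0,0, 0,0,-4,0,0,0,0]'
```

```text
clock: 4.33
eef_pos: [0.6017, -0.0655, 0.0928]
tool_rot: [-0.034, 0.999, -0.0, 0.001]
ft_force: [0.0, -1.3, 4.2]
grip_width: 0.0002
grasp_force: 2.0
```

```bash
cat >> h.py <<'E'
def w(x,y): return C+np.array([np.cos(Y)*x-np.sin(Y)*y,np.sin(Y)*x+np.cos(Y)*y])
def arc(th,r,off): return w(-.014-r*np.sin(th)+off*np.cos(th),.1-r*np.cos(th)-off*np.sin(th))
E
python3 - <<'E'
from h import *
p=np.array(bot.get_obs()['eef_pos'])[:2]
for t in np.arange(0,1.81,.1): print(round(t,2),np.round((arc(t,.157,.025)-p)*1000))
E
```

```text
0.0 [-11.  -1.]
0.1 [-26.  -4.]
0.2 [-42.  -5.]
0.3 [-58.  -5.]
0.4 [-74.  -3.]
0.5 [-89.   1.]
0.6 [-104.    6.]
0.7 [-119.   12.]
0.8 [-133.   20.]
0.9 [-146.   29.]
1.0 [-158.   40.]
1.1 [-168.   52.]
1.2 [-178.   64.]
1.3 [-186.   78.]
1.4 [-193.   92.]
1.5 [-199.  107.]
1.6 [-202.  122.]
1.7 [-205.  138.]
1.8 [-206.  154.]
```

```bash
python3 -m inch '[-6,0,0,0,0,0,0, -11,-1,0,0,0,0,0, -18,-3,0,0,0,-0.05,0, -26,-4,0,0,0,-0.1,0, -34,-4,0,0,0,-0.15,0, -42,-5,0,0,0,-0.2,0, -50,-5,0,0,0,-0.25,0, -58,-5,0,0,0,-0.3,0]'
python3 - <<'E'
from h import *
bot.get_obs(); im=bot.camera('top'); o=bot.get_obs(); cv2.imwrite('pics/t2.png',cv2.resize(im[130:290,200:400],None,fx=3,fy=3))
for r in bot.spot_point('top','door_edge')[:2]: p=onz('top',r['uv'],.106); print(r,p,cup(p))
print(o['eef_pos'],o['ft_force'])
E
```

```text
clock: 5.0
eef_pos: [0.5422, -0.0694, 0.0924]
tool_rot: [0.116, 0.993, 0.001, -0.0]
ft_force: [1.3, 1.4, 4.5]
grip_width: -0.0001
grasp_force: 2.1
[ 0.54019812 -0.06919137  0.09211912] [-2.29332314  0.82379887  3.89720355]
```

View pics/t2.png

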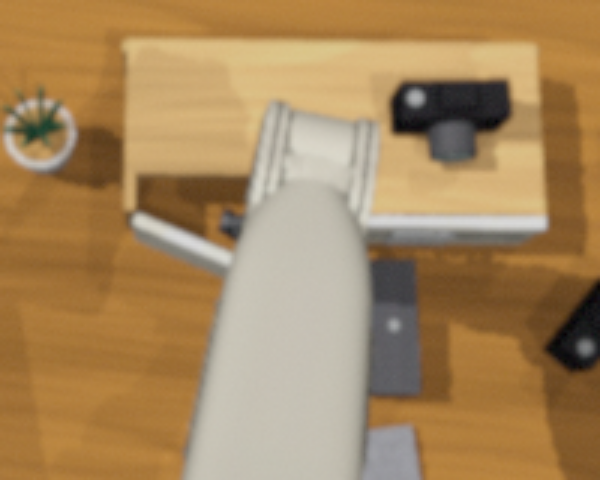

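The door is coming out: its top runs from (135,218) to (230,268), about 0.4 rad open. I carry on along the arc.

```bash
python3 -m inch '[-16,2,0,0,0,-0.1,0, -31,6,0,0,0,-0.2,0, -46,11,0,0,0,-0.3,0, -61,17,0,0,0,-0.4,0, -75,25,0,0,0,-0.5,0, -88,34,0,0,0,-0.6,0, -100,45,0,0,0,-0.7,0, -110,57,0,0,0,-0.8,0]' && python3 -m inch '[-10,12,0,0,0,-0.1,0, -18,26,0,0,0,-0.2,0, -25,40,0,0,0,-0.3,0, -31,55,0,0,0,-0.4,0, -34,70,0,0,0,-0.5,0, -37,86,0,0,0,-0.6,0, -38,102,0,0,0,-0.7,0, -38,102,0,0,0,-0.7,0]'
```

```text
clock: 5.77
eef_pos: [0.4324, -0.0128, 0.0924]
tool_rot: [0.495, 0.869, -0.0, -0.0]
ft_force: [-0.2, -0.6, 3.7]
grip_width: -0.0003
grasp_force: 2.1
clock: 6.43
eef_pos: [0.3953, 0.091, 0.0925]
tool_rot: [0.76, 0.649, 0.001, -0.0]
ft_force: [1.4, 1.2, 4.0]
grip_width: -0.0002
grasp_force: 2.1
```

```bash
python3 -m inch '[0,0,30,0,0,0,0, 0,0,70,0,0,0,0, 0,0,110,0,0,0.12,0, 0,-20,140,0,0,0.24,0, 5,-55,150,0,0,0.36,0, 10,-90,150,0,0,0.48,0, 15,-125,150,0,0,0.6,0, 20,-160,150,0,0,0.72,0]' && python3 -m inch '[5,-35,0,0,0,0.12,100, 10,-70,0,0,0,0.24,100, 15,-105,0,0,0,0.36,100, 20,-135,0,0,0,0.48,100, 25,-140,0,0,0,0.6,100, 25,-140,0,0,0,0.72,100, 25,-140,0,0,0,0.84,100, 25,-140,0,0,0,0.96,100]'&& python3 -m inch '[0,0,0,0,0,0.12,100, 0,0,0,0,0,0.12,100]'
cat > b.py <<'E'
from h import *
bot.get_obs(); o=bot.get_obs(); im=bot.camera('wrist'); cv2.imwrite('pics/w2.png',im); print(o['eef_pos'],o['tool_rot'])
for t,z in(('cashbox_center',.033),('cashbox',0),('hook_pad',.086),('door_edge',.106)):
    for r in bot.spot_point('wrist',t)[:1]: p=wz(r['uv'],z,o); print(t,round(r['confidence'],2),np.round(r['uv']),np.round(p,3),cup(p))
    for r in bot.spot_point('top',t)[:1]: p=onz('top',r['uv'],z); print('top',t,round(r['confidence'],2),np.round(p,3),cup(p))
E
python3 b.py
```

```text
clock: 7.1
eef_pos: [0.4134, -0.063, 0.2419]
tool_rot: [0.509, 0.861, -0.0, -0.001]
ft_force: [0.5, 0.3, -0.3]
grip_width: -0.0001
grasp_force: 0.0
clock: 7.77
eef_pos: [0.438, -0.202, 0.2408]
tool_rot: [0.056, 0.998, 0.001, -0.002]
ft_force: [-0.4, -0.0, -0.2]
grip_width: 0.0855
grasp_force: 0.0
clock: 7.93
eef_pos: [0.4381, -0.2015, 0.241]
tool_rot: [-0.002, 1.0, 0.001, -0.002]
ft_force: [0.4, 0.3, -0.4]
grip_width: 0.0854
grasp_force: 0.0
[ 0.43810721 -0.20153733  0.24103272] [-1.83387183e-03  9.99996731e-01  8.46001787e-04 -1.56806729e-03]
top cashbox_center 0.73 [ 0.464 -0.222  0.033] [-0.1263 -0.2033]
cashbox 0.66 [242. 184.] [ 0.467 -0.213  0.   ] [-0.1234 -0.1942]
top cashbox 0.82 [ 0.475 -0.205  0.   ] [-0.1142 -0.1865]
top hook_pad 0.61 [ 0.498 -0.421  0.086] [-0.1061 -0.4043]
```

View pics/w2.png

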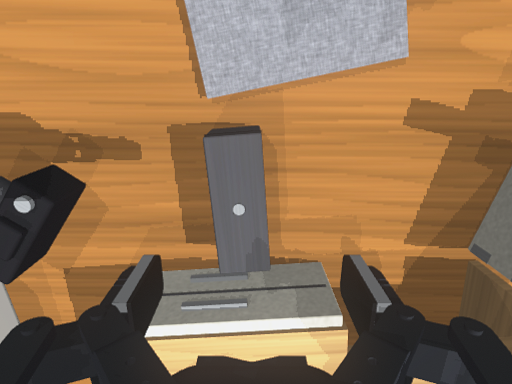

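The box's top face is at (205,138)–(262,133) to (216,275)–(271,270), centred near (238,205) and almost parallel to the tool.

```bash
python3 - <<'E'
from h import *
P=[wz(q,.066) for q in((205,139),(262,134),(216,275),(271,270))]
for p in P: print(np.round(p,4),cup(p))
print(np.mean(P,0)); d=(P[2]+P[3]-P[0]-P[1])/2; print(np.linalg.norm(d),np.arctan2(d[1],d[0]),np.linalg.norm(P[0]-P[1]),np.linalg.norm(P[2]-P[3]))
q=w(.015,.025);print('target',q, w(-.17,.025))
E
```

```text
[ 0.4036 -0.2461  0.066 ] [-0.1884 -0.223 ]
[ 0.3989 -0.1922  0.066 ] [-0.1894 -0.1688]
[ 0.5527 -0.241   0.066 ] [-0.0393 -0.2283]
[ 0.5464 -0.1806  0.066 ] [-0.0415 -0.1676]
[ 0.4754103  -0.21496562  0.066     ]
0.14850164393605422 0.05608637886368787 0.05414746250984676 0.060706962986040135
target [0.58921469 0.01548792] [0.40466776 0.00254849]
```

```bash
python3 -m inch '[-3,-16,-40,0,0,0.07,100, -3,-16,-80,0,0,0.07,100, -3,-16,-120,0,0,0.07,100, -3,-16,-150,0,0,0.07,100, -3,-16,-170,0,0,0.07,100, -3,-16,-175,0,0,0.07,100, -3,-16,-175,0,0,0.07,100, -3,-16,-175,0,0,0.07,100]' && python3 -m inch '[0,0,0,0,0,0,30, 0,0,0,0,0,0,30, 0,0,0,0,0,0,30, 0,0,0,0,0,0,30, 0,0,0,0,0,0,30, 0,0,0,0,0,0,30, 0,0,0,0,0,0,30]'
```

```text
clock: 9.05
eef_pos: [0.4371, -0.2178, 0.0682]
tool_rot: [-0.035, 0.999, -0.0, 0.001]
ft_force: [0.0, -0.0, 0.8]
grip_width: 0.0854
grasp_force: 0.0
clock: 9.63
eef_pos: [0.4376, -0.2177, 0.0693]
tool_rot: [-0.035, 0.999, -0.0, 0.002]
ft_force: [-0.7, 1.0, 5.8]
grip_width: 0.0548
grasp_force: 64.8
```

```bash
python3 -m inch '[0,0,4,0,0,0,30, 0,10,5,0,0,0,30, -3,40,5,0,0,0,30, -5,70,5,0,0,0,30, -8,105,5,0,0,0,30, -10,146,5,0,0,0,30, -10,146,5,0,0,0,30]'; python3 - <<'E'
from h import *
print(cup(bot.get_obs()['eef_pos']))
E
```

```text
clock: 10.22
eef_pos: [0.4236, -0.0643, 0.0716]
tool_rot: [-0.039, 0.999, 0.003, -0.002]
ft_force: [-1.2, -0.0, -5.6]
grip_width: 0.0548
grasp_force: 65.3
[-0.1558 -0.043 ]
```

```bash
python3 -m inch '[10,20,0,0,0,0,30, 21,40,0,0,0,0,30, 32,57,0,0,0,0,30, 32,57,0,0,0,0,30]'; python3 - <<'E'
from h import *
print(cup(bot.get_obs()['eef_pos']))
im=bot.camera('top');cv2.imwrite('pics/t3.png',cv2.resize(im[130:290,200:400],None,fx=3,fy=3))
E
```

```text
clock: 10.55
eef_pos: [0.4602, -0.0112, 0.0725]
tool_rot: [-0.037, 0.999, 0.001, 0.001]
ft_force: [0.3, -1.1, -5.2]
grip_width: 0.0543
grasp_force: 65.9
[-0.1156  0.0074]
```

View pics/t3.png

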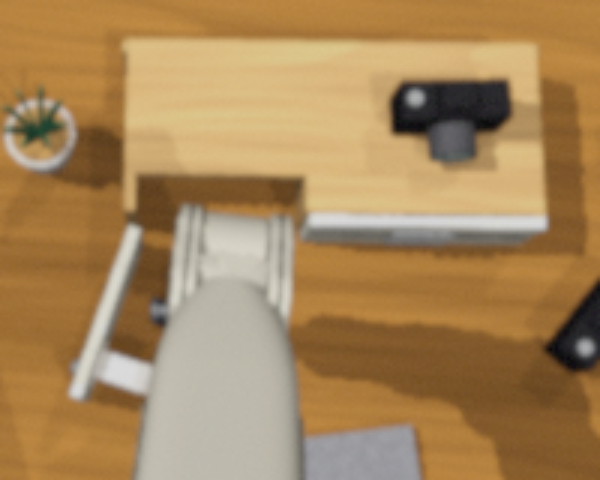

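The door is wide open (about 1.9 rad), with its hook clear at (130,370). The box is lined up in the doorway, so it goes in.

```bash
python3 -m inch '[30,2,0,0,0,0,30, 60,4,0,0,0,0,30, 90,6,0,0,0,0,30, 115,8,0,0,0,0,30, 130,9,0,0,0,0,30, 130,9,0,0,0,0,30, 130,9,-3,0,0,0,30]'; python3 -c "
from h import *
print(cup(bot.get_obs()['eef_pos']))"
```

```text
clock: 11.18
eef_pos: [0.5885, -0.006, 0.0693]
tool_rot: [-0.034, 0.999, -0.0, -0.0]
ft_force: [-6.3, -0.5, 24.7]
grip_width: 0.0545
grasp_force: 69.2
[0.0128 0.0037]
```

```bash
python3 -m inch '[0,0,2,0,0,0,60, 0,0,2,0,0,0,60, 0,0,2,0,0,0,60, 0,0,30,0,0,0,60, 0,0,60,0,0,0,60, -38,-3,60,0,0,0,0, -76,-5,60,0,0,0,0, -76,-5,60,0,0,0,0]' && python3 -m inch '[-5,0,0,0,0,0,0, -5,0,-20,0,0,0,0, -5,0,-45,0,0,0,0, -5,0,-65,0,0,0,0, -5,0,-65,0,0,0,0]'; python3 -c "
from h import *
print(cup(bot.get_obs()['eef_pos']))"
```

```text
clock: 11.85
eef_pos: [0.4976, -0.0108, 0.1248]
tool_rot: [-0.034, 0.999, 0.0, -0.011]
ft_force: [-8.9, 1.0, 0.2]
grip_width: 0.0522
grasp_force: 64.7
clock: 12.27
eef_pos: [0.5086, -0.0101, 0.0679]
tool_rot: [-0.035, 0.999, 0.001, 0.003]
ft_force: [-9.3, 0.8, 16.5]
grip_width: 0.052
grasp_force: 196.6
[-0.0672  0.0051]
```

A 60 % opening is only about 52 mm, so the box wasn't released. I check its state before anything else.

```bash
python3 - <<'E'
from h import *
bot.get_obs()
a=bot.camera('scene')[110:270,160:340]; b=bot.camera('top')[130:290,200:400]
cv2.imwrite('pics/s4.png',np.vstack([cv2.resize(a,(600,300*600//560-21)),cv2.resize(b,(375,300))[:, :] if 0 else cv2.copyMakeBorder(cv2.resize(b,(375,300)),0,0,0,225,0)]))
for c in('scene','top'):
    for r in bot.spot_point(c,'cashbox_center')[:1]: p=onz(c,r['uv'],.033); print(c,r,p,cup(p))
E
```

```text
scene {'uv': [246.4, 178.5], 'confidence': 0.56} [ 0.53828284 -0.00657     0.033     ] [-0.0373  0.0066]
```

View pics/s4.png

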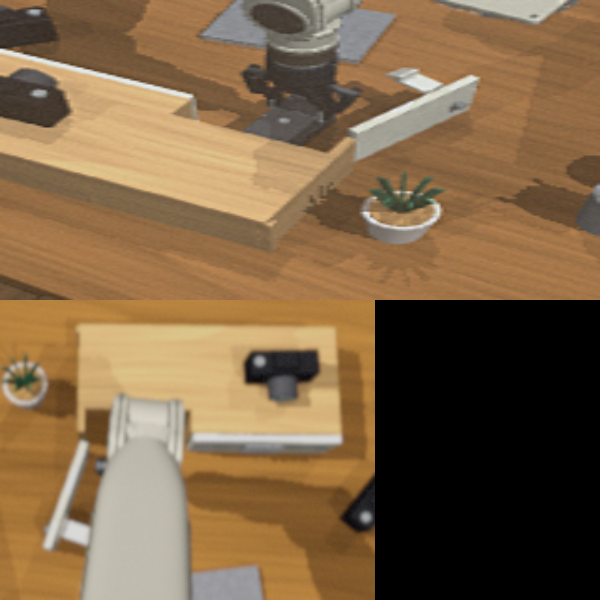

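The box is still held, upright and about flat, 100 mm further out, and nothing else has been disturbed. I slide it back in and release it properly.

```bash
python3 -m inch '[0,0,3,0,0,0,30, 28,2,3,0,0,0,30, 56,4,3,0,0,0,30, 76,5,3,0,0,0,30, 86,6,3,0,0,0,30, 86,6,2,0,0,0,30, 86,6,2,0,0,0,30]' && python3 -m inch '[0,0,0,0,0,0,100, 0,0,0,0,0,0,100, 0,0,0,0,0,0,100, 0,0,0,0,0,0,100, 0,0,0,0,0,0,100]'; python3 -c "
from h import *
print(cup(bot.get_obs()['eef_pos']))"
```

```text
clock: 13.05
eef_pos: [0.5979, -0.0043, 0.0688]
tool_rot: [-0.035, 0.999, 0.0, 0.005]
ft_force: [4.7, -0.1, 2.0]
grip_width: 0.0519
grasp_force: 195.1
clock: 13.47
eef_pos: [0.5923, -0.0046, 0.0659]
tool_rot: [-0.035, 0.999, -0.0, -0.001]
ft_force: [0.7, 0.2, 0.1]
grip_width: 0.0853
grasp_force: 0.0
[0.0166 0.0048]
```

Released. Now I lift out, back up, and come down closed behind the box.

```bash
python3 -m inch '[0,0,30,0,0,0,100, 0,0,60,0,0,0,100, -38,-3,65,0,0,0,0, -76,-5,65,0,0,0,0, -90,-6,65,0,0,0,0, -90,-6,65,0,0,0,0, -90,-6,65,0,0,0,0]'; python3 - <<'E'
from h import *
o=bot.get_obs(); print(cup(o['eef_pos']),o['eef_pos'],o['grip_width'])
im=bot.camera('wrist');cv2.imwrite('pics/w5.png',im)
for c in('wrist','scene','top'):
    if c!='wrist': bot.camera(c)
    for r in bot.spot_point(c,'cashbox_center')[:1]: p=wz(r['uv'],.033,o) if c=='wrist' else onz(c,r['uv'],.033); print(c,r,p,cup(p))
E
```

```text
clock: 14.05
eef_pos: [0.5028, -0.0105, 0.1317]
tool_rot: [-0.035, 0.999, -0.0, 0.0]
ft_force: [-0.0, -0.9, 0.9]
grip_width: 0.0255
grasp_force: 0.0
[-0.073   0.0051] [ 0.50281565 -0.01053002  0.13166335] 0.025534526402435205
scene {'uv': [232.2, 195.5], 'confidence': 0.59} [ 0.63119142 -0.00938359  0.033     ] [ 0.0551 -0.0027]
```

View pics/w5.png

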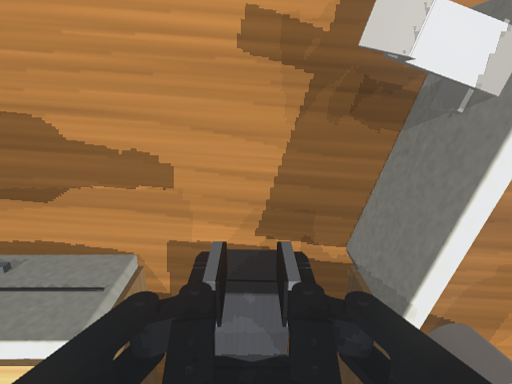

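The box sits square in the doorway, its near top edge at about row 292. Now I push it in.

```bash
python3 -m inch '[0,0,0,0,0,0,0, 0,0,0,0,0,0,0, 0,0,-20,0,0,0,0, 0,0,-45,0,0,0,0, 0,0,-62,0,0,0,0, 0,0,-62,0,0,0,0, 15,1,-62,0,0,0,0, 28,2,-62,0,0,0,0]' && python3 -m inch '[10,1,0,0,0,0,0, 20,2,0,0,0,0,0, 30,3,0,0,0,0,0, 38,3,0,0,0,0,0, 46,3,0,0,0,0,0, 50,4,0,0,0,0,0, 50,4,0,0,0,0,0]'; python3 -c "
from h import *
print(cup(bot.get_obs()['eef_pos']))"
```

```text
clock: 15.02
eef_pos: [0.5315, -0.0085, 0.0697]
tool_rot: [-0.035, 0.999, 0.0, -0.0]
ft_force: [0.7, -0.8, 0.3]
grip_width: -0.0003
grasp_force: 0.0
clock: 15.6
eef_pos: [0.5822, -0.0045, 0.0699]
tool_rot: [-0.035, 0.999, -0.0, 0.0]
ft_force: [-0.7, -0.6, 0.6]
grip_width: 0.0
grasp_force: 0.3
[0.0066 0.0056]
```

```bash
python3 -m inch '[-20,-1,0,0,0,0,0, -50,-3,10,0,0,0,0, -70,-4,45,0,0,0,0, -70,-4,80,0,0,0,0, -70,-4,100,0,0,0,0, -70,-4,100,0,0,0,0]'; python3 - <<'E'
from h import *
o=bot.get_obs(); print(cup(o['eef_pos']),o['eef_pos'])
im=bot.camera('wrist');cv2.imwrite('pics/w6.png',im); bot.camera('scene'); bot.camera('top')
for t,z in(('cashbox_center',.033),('cashbox',0),('hook_pad',.086),('door_edge',.106)):
  for c in('wrist','scene','top'):
    for r in bot.spot_point(c,t)[:1]: p=wz(r['uv'],z,o) if c=='wrist' else onz(c,r['uv'],z); print(c,t,r,p,cup(p))
E
```

```text
clock: 16.1
eef_pos: [0.515, -0.0085, 0.1753]
tool_rot: [-0.035, 0.999, -0.0, 0.006]
ft_force: [0.4, 1.0, -0.3]
grip_width: 0.0001
grasp_force: 0.0
[-0.0607  0.0063] [ 0.51504294 -0.00846297  0.17534322]
scene cashbox_center {'uv': [305.4, 149.5], 'confidence': 0.42} [0.2907776  0.11635238 0.033     ] [-0.2757  0.1465]
scene cashbox {'uv': [289.3, 156.3], 'confidence': 0.6} [0.33070499 0.06820545 0.        ] [-0.2392  0.0957]
scene hook_pad {'uv': [287.6, 158.3], 'confidence': 0.47} [0.4090466  0.09474862 0.086     ] [-0.1592  0.1167]
top hook_pad {'uv': [237.9, 251.6], 'confidence': 0.69} [0.39755776 0.08985495 0.086     ] [-0.171   0.1126]
wrist door_edge {'uv': [428.8, 33.9], 'confidence': 0.19} [0.40015633 0.07913692 0.106     ] [-0.1691  0.1017]
scene door_edge {'uv': [303.6, 154.6], 'confidence': 0.66} [0.37693158 0.14288977 0.106     ] [-0.1879  0.1669]
top door_edge {'uv': [227.5, 264.3], 'confidence': 0.78} [0.35323355 0.11830787 0.106     ] [-0.2132  0.1441]
```

View pics/w6.png

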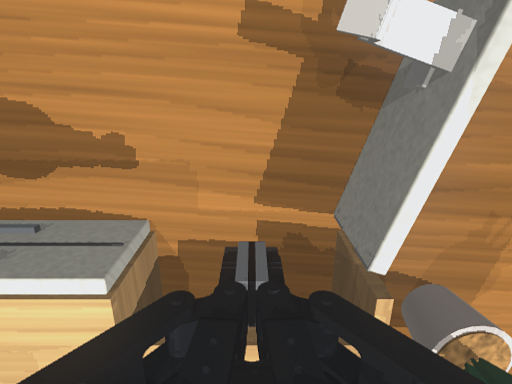

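The box has gone from view under the cupboard's top, as wanted, and the door is at about 1.8 rad. Next I work out the shutting arc on the door's outer face.

```bash
python3 - <<'E'
from h import *
p=np.array(bot.get_obs()['eef_pos'])[:2]
s=arc(1.8,.135,-.045); print('start',np.round((s-p)*1000),s)
for t in np.arange(1.8,-.01,-.1): print(round(t,2),np.round((arc(t,.135,-.011)-s)*1000))
E
```

```text
start [-82. 163.] [0.42888117 0.15410864]
1.8 [ -5. -34.]
1.7 [ -8. -47.]
1.6 [ -9. -60.]
1.5 [ -9. -74.]
1.4 [ -8. -87.]
1.3 [  -5. -101.]
1.2 [  -1. -113.]
1.1 [   5. -126.]
1.0 [  11. -138.]
0.9 [  19. -149.]
0.8 [  28. -159.]
0.7 [  38. -168.]
0.6 [  48. -177.]
0.5 [  60. -184.]
0.4 [  72. -190.]
0.3 [  85. -195.]
0.2 [  98. -198.]
0.1 [ 111. -200.]
-0.0 [ 125. -201.]
```

```bash
python3 -m inch '[-10,0,30,0,0,-0.12,0, -25,30,30,0,0,-0.24,0, -40,62,30,0,0,-0.36,0, -55,95,30,0,0,-0.48,0, -70,130,30,0,0,-0.6,0, -82,163,30,0,0,-0.72,0, -82,163,30,0,0,-0.84,0, -82,163,30,0,0,-0.96,0]' && python3 -m inch '[0,0,0,0,0,-0.12,0, 0,0,0,0,0,-0.24,0, 0,0,0,0,0,-0.36,0, 0,0,0,0,0,-0.48,0, 0,0,-30,0,0,-0.6,0, 0,0,-60,0,0,-0.72,0, 0,0,-90,0,0,-0.84,0, 0,0,-108,0,0,-0.84,0]'
```

```text
clock: 17.52
eef_pos: [0.4283, 0.1568, 0.1996]
tool_rot: [0.42, 0.908, 0.0, 0.0]
ft_force: [-0.5, -0.4, -0.3]
grip_width: 0.0
grasp_force: 0.0
clock: 18.18
eef_pos: [0.4278, 0.154, 0.0889]
tool_rot: [0.754, 0.657, -0.001, -0.001]
ft_force: [-1.0, -0.2, -0.3]
grip_width: 0.0001
grasp_force: 0.0
```

```bash
python3 -m inch '[-5,-34,3,0,0,0,0, -8,-47,3,0,0,0.1,0, -9,-60,3,0,0,0.2,0, -9,-74,3,0,0,0.3,0, -8,-87,3,0,0,0.4,0, -5,-101,3,0,0,0.5,0, -1,-113,3,0,0,0.6,0, 5,-126,3,0,0,0.7,0]' && python3 -m inch '[6,-12,0,0,0,0.1,0, 14,-23,0,0,0,0.2,0, 23,-33,0,0,0,0.3,0, 33,-42,0,0,0,0.4,0, 43,-51,0,0,0,0.5,0, 55,-58,0,0,0,0.6,0, 67,-64,0,0,0,0.7,0, 80,-69,0,0,0,0.8,0]' && python3 -m inch '[13,-3,0,0,0,0.1,0, 20,-4,0,0,0,0.15,0, 26,-5,0,0,0,0.2,0, 33,-6,0,0,0,0.25,0, 40,-6,0,0,0,0.3,0, 40,-6,0,0,0,0.3,0]'; python3 -c "
from h import *
print(cup(bot.get_obs()['eef_pos']))"
```

```text
clock: 18.85
eef_pos: [0.4335, 0.0282, 0.0943]
tool_rot: [0.479, 0.878, 0.0, -0.001]
ft_force: [-1.2, 1.0, -0.1]
grip_width: 0.0001
grasp_force: 0.7
clock: 19.52
eef_pos: [0.514, -0.0409, 0.0941]
tool_rot: [0.1, 0.995, 0.0, -0.001]
ft_force: [-0.7, 1.6, -0.1]
grip_width: 0.0002
grasp_force: 0.6
clock: 20.02
eef_pos: [0.5533, -0.0469, 0.0936]
tool_rot: [-0.048, 0.999, -0.0, -0.002]
ft_force: [-3.2, -1.7, -0.2]
grip_width: 0.0003
grasp_force: 1.4
[-0.0252 -0.0347]
```

```bash
python3 -m inch '[2,0,0,0,0,0,0, 4,0,0,0,0,0,0, 6,0,0,0,0,0,0, 6,0,0,0,0,0,0]'
```

```text
clock: 20.35
eef_pos: [0.5534, -0.0469, 0.0935]
tool_rot: [-0.046, 0.999, -0.0, -0.007]
ft_force: [-17.8, -1.2, 12.1]
grip_width: 0.0002
grasp_force: 8.8
```

A firm stop at the shut position. I back off and look.

```bash
python3 -m inch '[-30,-2,0,0,0,0,0, -60,-4,30,0,0,0,0, -60,-4,70,0,0,0,0, -50,-4,110,0,0,0,0, -40,-20,145,0,0,0,0, -30,-20,165,0,0,0,0, -30,-20,165,0,0,0,0]'; python3 - <<'E'
from h import *
o=bot.get_obs(); print(o['eef_pos'],o['ft_force'])
cv2.imwrite('pics/w7.png',cv2.resize(bot.camera('wrist')[130:330],None,fx=1.5,fy=1.5)); bot.camera('scene'); bot.camera('top')
for t,z in(('cashbox_center',.033),('hook_pad',.086),('door_edge',.106),('door_hinge',.106)):
  for c in('wrist','scene','top'):
    for r in bot.spot_point(c,t)[:1]: p=wz(r['uv'],z,o) if c=='wrist' else onz(c,r['uv'],z); print(c,t,round(r['confidence'],2),np.round(r['uv']),cup(p))
E
```

```text
clock: 20.93
eef_pos: [0.5349, -0.0673, 0.2656]
tool_rot: [-0.047, 0.999, -0.001, 0.007]
ft_force: [0.8, -0.4, -0.1]
grip_width: 0.0002
grasp_force: 0.0
[ 0.5348683  -0.06727726  0.2656011 ] [ 0.77747135 -0.35869098 -0.06480259]
scene cashbox_center 0.63 [266. 181.] [-0.0607  0.0765]
top cashbox_center 0.49 [272. 181.] [0.083  0.0012]
wrist hook_pad 0.84 [251. 234.] [ 0.023  -0.0537]
scene hook_pad 0.39 [224. 174.] [ 0.0158 -0.0582]
wrist door_edge 0.78 [206. 215.] [-0.0064 -0.0985]
scene door_edge 0.84 [220. 166.] [ 0.0037 -0.0796]
top door_edge 0.48 [271. 206.] [-0.0214  0.0052]
wrist door_hinge 0.83 [412. 213.] [-0.0139  0.1008]
scene door_hinge 0.62 [267. 181.] [-0.0139  0.1021]
top door_hinge 0.64 [242. 201.] [-0.0059  0.1024]
```

View pics/w7.png

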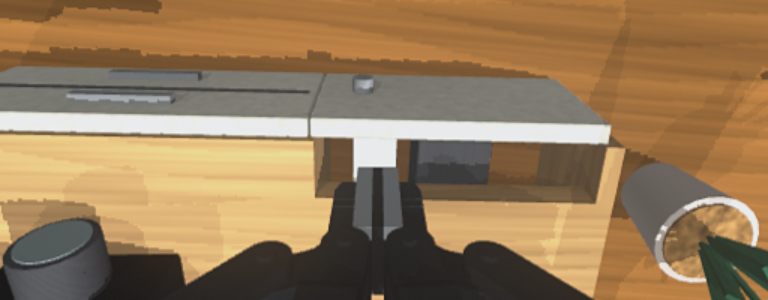

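```bash
python3 - <<'E'
from h import *
for u,v,z in((275,223,.066),(326,223,.066),(274,252,.066),(326,253,.066),(300,223,.106),(300,264,.11)): print(u,v,z,cup(wz((u,v),z)))
E
```

```text
275 223 0.066 [ 0.0082 -0.026 ]
326 223 0.066 [0.0068 0.0298]
274 252 0.066 [ 0.044  -0.0253]
326 253 0.066 [0.0437 0.0336]
300 223 0.106 [-0.0101 -0.0059]
300 264 0.11 [ 0.0322 -0.0033]
```

The door is flush with the closed front and the hook bar is in place at (375,152). The box's near end is 0–18 mm behind the door, so its centre is 75–93 mm in, near the middle. Handing in.

```bash
python3 -c "
from h import *
print(bot.job_done())"
```

```text
the job is handed in; nothing more can be done
None
```

I handed the job in at about 21 s: the cash box is upright inside the cupboard and the door is pushed flush to a firm stop, but I judged the hook caught from that stop and the wrist picture without tugging the door; no verdict came back.

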